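Slide the tray of wet smears past the socket tower into the dryer

ROBOT

A 6-joint arm with a two-finger parallel gripper is mounted at the origin on the work surface. World frame = base frame: x ahead of the robot, y to its left, z up, the work surface at z = 0. Lengths are in m, angles in rad, forces in N, time in s.
With the tool pointing down it reaches from about 0.35 to 0.875 m from the base axis. Payload 15.5 kg.
Tool frame: the origin (TCP) lies midway between the tips of the shut fingers; the grasp point (between the pads) lies 19 mm behind it; z points along the fingers, y is the direction in which the jaws open and shut (so a half turn about z gives the same grasp; the last joint's range is limited). The gripper opens to 85 mm and grips with 20 to 120 N. Pads are 22 mm wide; open, the fingers measure 114 mm over their backs; the gripper's body (76 mm by 85 mm) begins 54 mm behind the grasp point. The pads swing forward as they close: fully open they stand 13 mm farther back than shut.
Start: joints at [-0.096, 0.494, 1.345, -0, 1.302, -0.096], TCP at [0.625, 0, 0.21] pointing down, gripper open.
Joint ranges: [-2.91, 2.91], [-0.82, 2.16], [0.22, 2.67], [-1.22, 4.37], [0.12, 2.79], [-3.08, 3.08]. Speed limits (rad/s): [1.89, 1.89, 2.57, 3.01, 3.01, 3.01].

INTERFACE

Orientations are given as a unit quaternion [w, x, y, z].
In Python, from station import ctrl gives the robot as it stands. The module is installed in compiled form; this text tells all that it offers.
- The arm moves only by the tool carry_out, never from a script. Its argument "increments" is one flat list of numbers, 7 for each row, row after row: the shift along the tool's x, y, z scaled (see below), then the turn, a rotation vector about the tool's x, y, z scaled (see below), then the opening, from 0 (shut) to 1 (fully open). A call has 1 to 20 rows; each row shifts and turns the commanded pose from where the row before left it, along the tool's axes as they then stand; what a row does not reach is not made up. The controller multiplies each number of a shift by 0.05 m and each number of a turn by 5 degrees. A row lasts 1/8 s, in which the tool goes at most 62.5 mm and 10.7 degrees, less where a joint would pass 70% of its speed; a pose out of reach is approached as far as the arm can. A call with a number of a shift or a turn outside -1 to 1 is refused whole. A call with a gripper value outside its range is refused whole. The fingers move at their own pace and stop on an object; "squeeze" is the grip in N (left out, the last holds). Time passes only in rows, so rows that do not move let the fingers close. It gives the time, the measured TCP pose, the force and the opening at its end, in the units of the state.
- ctrl.get_obs(): the state, without advancing time (a new reading comes with each control period).
- ctrl.camera(name): name is "scene" or "side" or "wrist"; returns the picture (384x512x3 uint8, red, green, blue); there is no depth.
- ctrl.calibration(name): a dict with "camera_matrix" (3x3 intrinsics, pixels), "origin" and "orientation" of the camera in the world. Camera axes: x right, y down, z forward; pixel columns grow to the right and rows downward; lengths in m; the calibration is good to about 2 mm. A picture is of the moment at which its call begins: read the wrist's pose just before it. calibration takes no time and is no camera call; for the wrist camera it gives the pose at the moment of the call.
- ctrl.close_job(): hands the job in, once; it reports no verdict.
Trained networks look in the newest picture that a camera, given by its name, has taken for a name from the list of things; names that differ only in an ending like _2 or _b are one class to them, and where a whole thing is asked for, a point or a joint stands for the part that bears it (a point fixed in the world has none). Each returns a list of dicts, best first, with "confidence" (0 to 1); they miss things now and then, are a little off and sometimes report something else, mostly with a low value. They report only what shows in the picture. A call takes as long as a camera call.
- ctrl.look_for(target, camera): "location" ([x, y, z] in m, in world coordinates, good to about 4 mm: the middle of the surface that is visible of it).
- ctrl.masks_of(target, camera): "pixels" (384x512 bool, what is visible of it).
- ctrl.landmark_of(target, camera): "location" ([x, y, z] in m, in world coordinates, good to about 4 mm: a listed point, or the origin of a listed thing).
The state is a dict: "time": time; "joint_pos": joint angles; "qvel": joint speeds; "joint_efforts": joint torques, N m; "eef_pos": TCP position; "eef_rot": TCP orientation; "ft_force": force on the tool from outside, world axes, zero at the start; "wrist_torque": the same for the moment, N m; "opening": finger opening in m.
Only numpy, scipy, OpenCV 4.12 (cv2) and the standard library are available. Lean on these libraries where they do the work, as an engineer would, in place of code of your own. Each camera call takes 0.05 s, during which the arm holds its last target.

TASK

Slide the long aluminium tray of wet microscope slides into the open bay of the slide dryer: with a fingertip push one end and then the other to angle it past the socket tower that stands in front of the bay, until it lies fully home between the two cheeks, its long side flat against the dryer along its whole length. Push only on the tray's outer sides and keep it flat on the desk: do not lift or tip it, do not touch the slides in it, and leave everything else on the desk where it is.

Things in the scene. Friction and masses are not known exactly. Their poses are not given: they have to be found in the camera images.
- tray: long shallow aluminium tray, 84 mm (own x) by 300 mm (own y) by 18 mm high, loose on the desk, ten glass slides across it in a row; about 0.4 kg, slides under a few newtons. Origin: centre of its underside. It starts on the robot's side of the bay, shifted to the side away from the tower, roughly parallel to the dryer, own +x towards the dryer
- slides: the ten slides lying in the tray (they move with it), a field 76 x 286 mm, their top 9 mm above the desk, 9 mm below the tray's rim. Origin: centre of their underside, 8 mm above the tray's origin
- dryer: slide dryer, fixed: cream blower housing 115 x 385 x 72 mm (a knob on top rises to 86 mm), its flat front face looking to the robot. Origin: foot of the front face, mid-length; own +x away from the robot into the housing, own y along the face, z up. Two steel cheeks 6 mm thick, 30 mm high, stand out 88 mm from the face towards the robot, inner faces at own y = +172.5 and -172.5 mm
- bay_home (a point): middle of the dryer's bay, on the desk, 42 mm in front of the dryer's front face; axes as the dryer's. The bay is the space between the cheeks: the desk is its floor, open on top and towards the robot. The tray is fully home when its far long side touches the front face: its origin is then on the line through this point along the face
- tower: socket tower: upright aluminium post fixed in the desk, 54 mm in diameter, 75 mm tall, in front of the bay, about 145 mm from the dryer's front face and 125 mm to one side or the other of the bay's middle, so that the tray cannot be pushed straight in. Origin: its foot, on its axis. A flat grey hole cover, which the tray slides over, is in the desk on the other side
- oil_bottle: bystander, to be left alone: small amber glass oil bottle, 32 mm across, 70 mm tall, standing beside the dryer. Origin: centre of its underside
- slide_pack: bystander, to be left alone: cardboard pack 82 x 56 x 30 mm, beside the dryer. Origin: centre of its underside
- timer: bystander, to be left alone: flat white bench timer 62 x 62 x 18 mm, on the robot's side of the socket tower. Origin: centre of its underside
- marker: bystander, to be left alone: marker pen, 135 mm long, lying to the left of the dryer. Origin: centre of its underside
- stain_jar: bystander, to be left alone: glass staining jar 60 x 68 x 95 mm, white cover. Origin: centre of its underside
- mouse: bystander, to be left alone: black computer mouse. Origin: centre of its underside
- phone: bystander, to be left alone: black phone lying flat, 150 x 73 x 9 mm. Origin: centre of its underside
- pen_pot: bystander, to be left alone: blue pen pot 76 mm across with pens. Origin: centre of its underside

How it is judged:
By the outcome, as a careful person would: the job done as asked, in the order asked, and still so for the second after the job is handed in, with the robot touching nothing.
It also fails if it takes over 58 s, if anything falls off the work surface, if the arm or the gripper's body presses on something with over 40 N, if the wrist force passes 120 N, or if a joint passes its speed limit or range.

## Working session

There is one attempt and no reset: what is moved stays moved. The work goes in short steps, Python scripts to look and compute and a tool call to move; the robot and the scene stay as the last step left them, time stands still between calls to the robot, and variables do not carry over. Pictures are saved under pics/ and viewed, and the job is handed in when it is done.

Besides the shell and the picture viewer there is one more tool, called after "Call:" as name(argument=value, ...) on one line, values as JSON. carry_out: Moves the arm, as the interface text tells. Shifts and turns lie within -1 to 1; 1 stands for 0.05 m of shift or 5 degrees of turn. Its arguments: {"type":"object","properties":{"increments":{"type":"array","items":{"type":"number","minimum":-1,"maximum":1}},"squeeze":{"type":"number"}},"required":["increments"]}

```bash
mkdir -p pics
cat > h.py <<'E'
import numpy as np, cv2
from station import ctrl
from scipy.spatial.transform import Rotation as R
def save(n,f):
    im=ctrl.camera(n); cv2.imwrite('pics/'+f,im[:,:,::-1]); return im
def calib(n):
    c=ctrl.calibration(n); q=np.array(c['orientation']); 
    Rm=R.from_quat(np.r_[q[1:],q[0]]).as_matrix() if q.shape==(4,) else q
    return np.array(c['camera_matrix']),np.array(c['origin']),Rm
def px2w(n,uv,z,cal=None):
    K,o,Rm=cal or calib(n); uv=np.atleast_2d(np.array(uv,float))
    d=(Rm@np.linalg.inv(K)@np.c_[uv,np.ones(len(uv))].T).T
    return o+d*((z-o[2])/d[:,2])[:,None]
def w2px(n,p,cal=None):
    K,o,Rm=cal or calib(n); c=(np.atleast_2d(p)-o)@Rm; q=c@K.T; return q[:,:2]/q[:,2:]
E
python3 - <<'E'
from h import *
np.set_printoptions(precision=4,suppress=True)
o=ctrl.get_obs(); print(o)
for n in ['scene','side','wrist']:
    save(n,n+'0.png'); print(n,calib(n)[1], calib(n)[2][:,2])
for t in ['tray','dryer','bay_home','tower','timer','stain_jar','mouse','phone','pen_pot','oil_bottle','slide_pack','marker']:
    for n in ['scene','side'] :
        r=ctrl.landmark_of(t,n)
        print(t,n,[(np.round(x['location'],3),round(x['confidence'],2)) for x in r[:2]])
E
```

```text
{'time': 0.0, 'joint_pos': array([-0.0955,  0.4942,  1.3462,  0.    ,  1.3025, -0.0955]), 'qvel': array([-0.0016,  0.0006,  0.0024,  0.0016,  0.0007, -0.0002]), 'joint_efforts': array([ -0.0027, -88.2162, -38.3866,  -0.0004,   0.0103,   0.0001]), 'eef_pos': array([0.6246, 0.    , 0.2096]), 'eef_rot': array([-0.0005,  0.7071,  0.7071, -0.0004]), 'ft_force': array([ 0.5075, -0.3133,  0.0332]), 'wrist_torque': array([ 0.0192, -0.0214,  0.0229]), 'opening': 0.08543358088148824}
scene [ 1.0565 -0.7308  0.8651] [-0.4038  0.6032 -0.6878]
side [ 0.094  -1.1061  1.0478] [ 0.3176  0.6905 -0.6499]
wrist [0.6256 0.0735 0.3743] [-0.0004 -0.2882 -0.9576]
tray scene [(array([ 0.532, -0.165,  0.003]), 0.57)]
tray side [(array([ 0.532, -0.166,  0.003]), 0.91), (array([0.636, 0.1  , 0.003]), 0.41)]
dryer scene []
dryer side [(array([ 0.53 , -0.168,  0.002]), 0.73), (array([ 0.781, -0.02 , -0.001]), 0.72)]
bay_home scene []
bay_home side [(array([ 0.735, -0.022,  0.004]), 0.88)]
tower scene [(array([ 0.631,  0.099, -0.004]), 0.8)]
tower side [(array([0.633, 0.097, 0.004]), 0.57)]
timer scene [(array([ 
[... 401 characters left out ...]
 -0.022,  0.001]), 0.62), (array([0.399, 0.552, 0.003]), 0.52)]
phone scene [(array([ 0.432, -0.574,  0.002]), 0.77), (array([ 0.395,  0.553, -0.002]), 0.32)]
phone side [(array([ 0.43 , -0.577, -0.001]), 0.73)]
pen_pot scene [(array([ 0.537,  0.544, -0.001]), 0.96)]
pen_pot side [(array([0.537, 0.546, 0.004]), 0.89)]
oil_bottle scene [(array([ 0.675, -0.257,  0.006]), 0.71)]
oil_bottle side [(array([ 0.675, -0.256, -0.002]), 0.58), (array([ 0.783, -0.02 ,  0.   ]), 0.27)]
slide_pack scene [(array([ 0.673,  0.218, -0.001]), 0.78)]
slide_pack side [(array([ 0.671,  0.222, -0.003]), 0.67)]
marker scene [(array([0.627, 0.482, 0.004]), 0.43)]
marker side [(array([ 0.625,  0.487, -0.001]), 0.65)]
```

View pics/scene0.png

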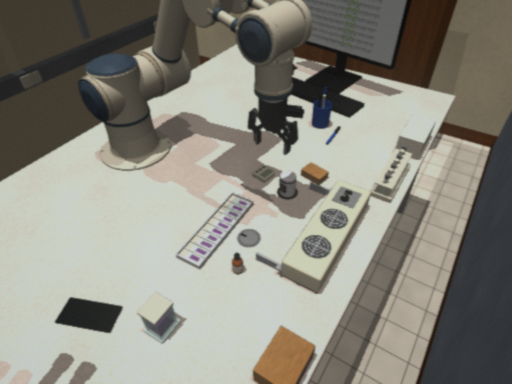

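View pics/side0.png

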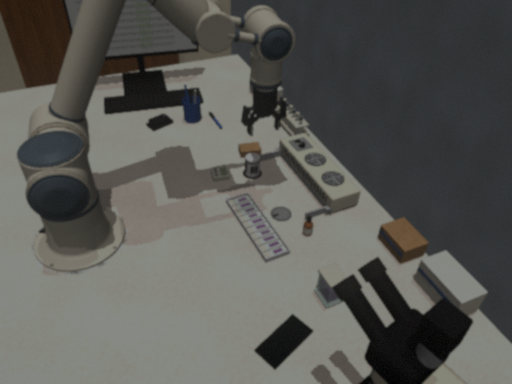

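View pics/wrist0.png

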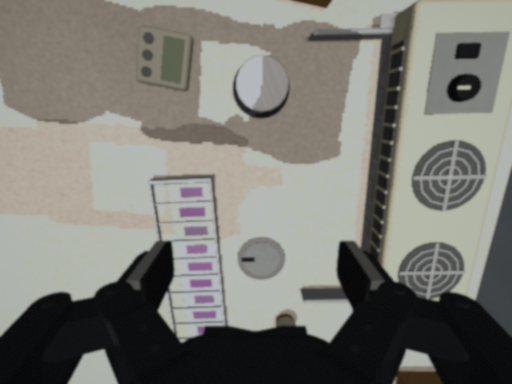

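The scene view shows the tray (215,230), tower (287,185), dryer (325,235) and bottle (237,262). The timer is in front of the tower, and the tower stands on the robot's left. Next I'll measure the tray and dryer more precisely.

Run:
```python
from h import *
im=cv2.imread('pics/wrist0.png')
a=cv2.resize(im[20:330,290:440],None,fx=2.6,fy=1.9*1,interpolation=cv2.INTER_CUBIC)
a=cv2.resize(im[10:310,290:430],(560,600)[:1]+(600,),interpolation=cv2.INTER_CUBIC); 
cv2.imwrite('pics/w0a.png',a)
im=cv2.imread('pics/scene0.png'); cv2.imwrite('pics/s0a.png',cv2.resize(im[160:300,165:375],None,fx=3.8,fy=3.8,interpolation=cv2.INTER_CUBIC))
im=cv2.imread('pics/side0.png'); cv2.imwrite('pics/d0a.png',cv2.resize(im[125:275,205:365],None,fx=4,fy=4,interpolation=cv2.INTER_CUBIC))
```

```text
(no output)
```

View pics/w0a.png

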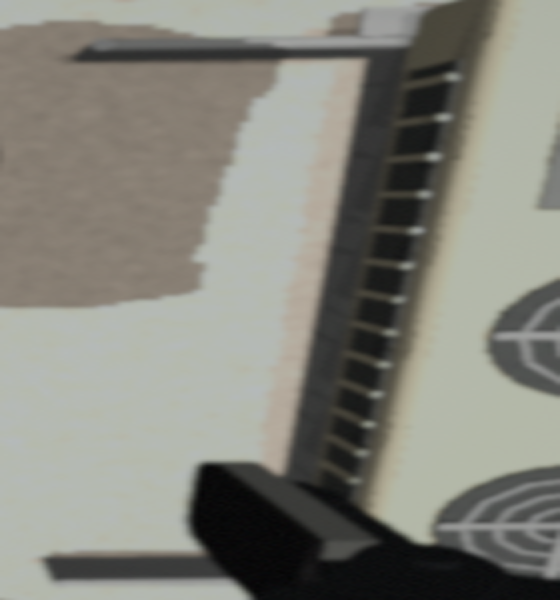

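View pics/s0a.png

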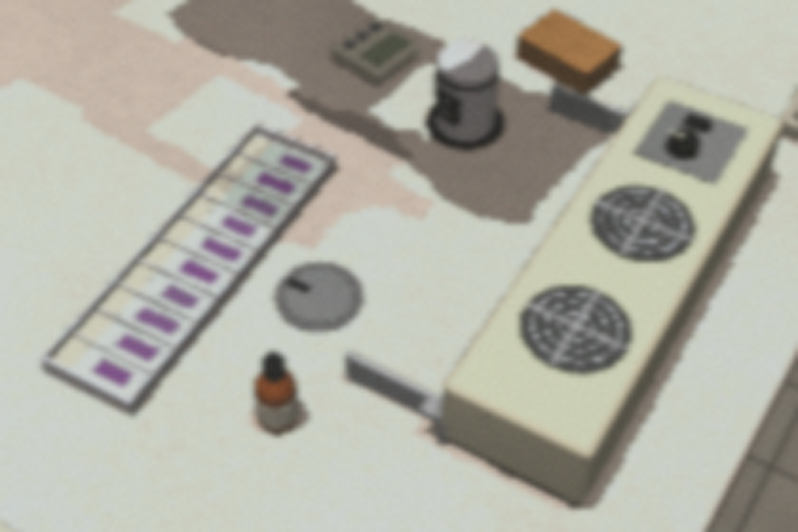

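View pics/d0a.png

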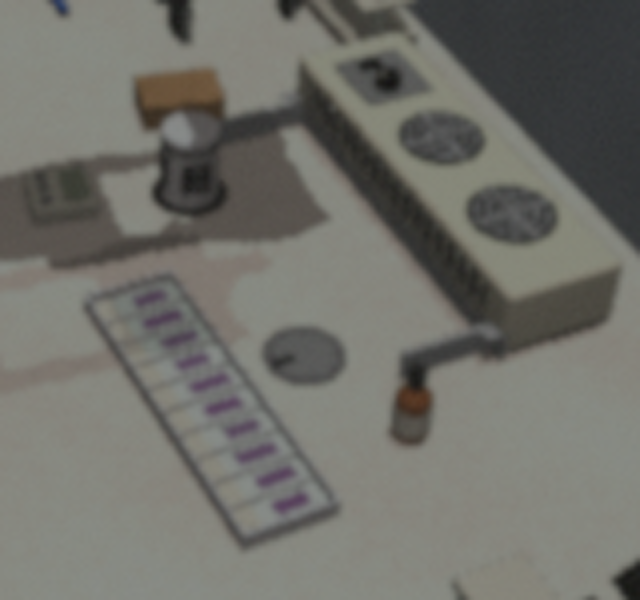

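Run:
```python
from h import *
np.set_printoptions(precision=4,suppress=True)
def z(p,s,o): return np.array(p,float)/s+np.array(o)-0.5+0.5/s
S=lambda p:z(p,3.8,(165,160)); D=lambda p:z(p,4,(205,125)); W=lambda p:np.array(p,float)/[4,2]+[290,10]-0.4
t=[(258,126),(336,161),(134,402),(45,360)]
for n,p in [('scene',S(t)),('side',D([(88,297),(172,275),(338,505),(243,541)]))]:
    w=px2w(n,p,.018); c=w.mean(0); yv=(w[0]+w[1]-w[2]-w[3])/2; xv=(w[1]+w[2]-w[0]-w[3])/2
    print(n,w[:,:2],'c',c,'len',np.linalg.norm(yv),np.linalg.norm(xv),'yaw cw',np.degrees(np.arctan2(yv[0],yv[1])))
for n,p in [('scene',S([(660,78),(447,388)])),('side',D([(300,60),(508,303)])),('wrist',W([(490,5),(368,490)]))]:
    w=px2w(n,p,.072); d=w[0]-w[1]; print(n,'dryer front top edge',w[:,:2],'len',np.linalg.norm(d),np.degrees(np.arctan2(d[0],d[1])))
# cheeks in wrist: +y cheek top edge tip, base tip ; -y cheek
print('cheek tips desk', px2w('wrist',W([(75,60),(52,580)]),0)[:,:2], 'top',px2w('wrist',W([(95,42),(45,560)]),.03)[:,:2])
for n,p in [('scene',S([(347,355),(350,378)])),('side',D([(402,357)]))]: print(px2w(n,p[:1],.03))
# masks tray
for n in ['scene','side']:
    ctrl.camera(n)
    for t in ['tray','slides','tower','dryer','oil_bottle']:
        r=ctrl.look_for(t,n); print(n,t,[(np.round(x['location'],3),round(x['confidence'],2)) for x in r[:2]])
print(ctrl.get_obs()['time'])
```

```text
scene [[ 0.4874 -0.0229]
 [ 0.5702 -0.023 ]
 [ 0.5828 -0.3121]
 [ 0.5015 -0.3182]] c [ 0.5355 -0.169   0.018 ] len 0.29252363670185255 0.0821053363944479 yaw cw -2.621016200948599
side [[ 0.4857 -0.0226]
 [ 0.5636 -0.0236]
 [ 0.5767 -0.3167]
 [ 0.495  -0.3212]] c [ 0.5302 -0.171   0.018 ] len 0.2960780111183507 0.07979808573716875 yaw cw -2.165007628462739
scene dryer front top edge [[ 0.7804  0.1635]
 [ 0.7885 -0.2137]] len 0.3773342419701934 -1.2289620952212388
side dryer front top edge [[ 0.7753  0.1623]
 [ 0.7791 -0.2164]] len 0.37874163874567546 -0.5751553534232794
wrist dryer front top edge [[ 0.7753  0.1615]
 [ 0.78   -0.0965]] len 0.2580590103310412 -1.0478583157920482
cheek tips desk [[ 0.6904  0.1535]
 [ 0.7015 -0.2169]] top [[ 0.6902  0.156 ]
 [ 0.6921 -0.1766]]
[[ 0.6967 -0.2001  0.03  ]]
[[ 0.693  -0.2022  0.03  ]]
scene tray [(array([ 0.537, -0.181,  0.011]), 0.78)]
scene slides [(array([ 0.53 , -0.182,  0.013]), 0.94)]
scene tower [(array([0.642, 0.08 , 0.045]), 0.64)]
scene dryer [(array([ 0.846, -0.078,  0.076]), 0.73)]
scene oil_bottle [(array([ 0.68 , -0.261,  0.044]), 0.74), (array([0.524, 0.122, 0.016]), 0.43)]
side tray [(array([ 0.531, -0.182,  0.015]), 0.86)]
side slides [(array([ 0.538, -0.178,  0.013]), 0.91)]
side tower [(array([0.513, 0.122, 0.021]), 0.72)]
side dryer [(array([ 0.813, -0.069,  0.07 ]), 0.67)]
side oil_bottle [(array([ 0.536, -0.176,  0.011]), 0.61), (array([ 0.67 , -0.258,  0.04 ]), 0.52)]
1.95
```

Measured: dryer front at x≈0.779 with about -1° of yaw, bay middle at y≈-0.024. Tray centre is (0.532,-0.169). I'll shut the fingers and go behind the tray's rear side, on its left half.

Call:
carry_out(increments=[-0.37,-0.57,0,0,0,0,0,-0.37,-0.57,0,0,0,0,0,-0.37,-0.57,0,0,0,0,0,-0.37,-0.57,0,0,0,0,0,-0.37,-0.56,0.2,0,0,0,0,-0.37,-0.56,0.5,0,0,0,0,0,0,0.6,0,0,0,0,0,0,0.6,0,0,0,0,0,0,0.6,0,0,0,0,0,0,0.6,0,0,0,0,0,0,0.4,0,0,0,0,0,0,0,0,0,0,0], squeeze=20)

```text
time: 3.45
eef_pos: [0.4544, -0.1108, 0.0343]
eef_rot: [-0.001, 0.707, 0.707, -0.0]
ft_force: [-0.0, 0.4, 0.4]
opening: 0.0
```

Call:
carry_out(increments=[0,0,0.3,0,0,0,0,0,0,0.18,0,0,0,0,0,0,0,0,0,0,0])

```text
time: 3.82
eef_pos: [0.455, -0.111, 0.0113]
eef_rot: [-0.0, 0.707, 0.707, -0.0]
ft_force: [-0.6, 0.2, -1.1]
opening: -0.0002
```

Run:
```python
from h import *
im=save('side','side1.png'); save('scene','scene1.png'); w=save('wrist','wrist1.png')
a=cv2.imread('pics/side1.png')[125:275,205:365]; b=cv2.imread('pics/wrist1.png')
cv2.imwrite('pics/c1.png',np.hstack([cv2.resize(a,(400,384)),cv2.resize(b,(400,300+84))]))
```

```text
(no output)
```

View pics/c1.png

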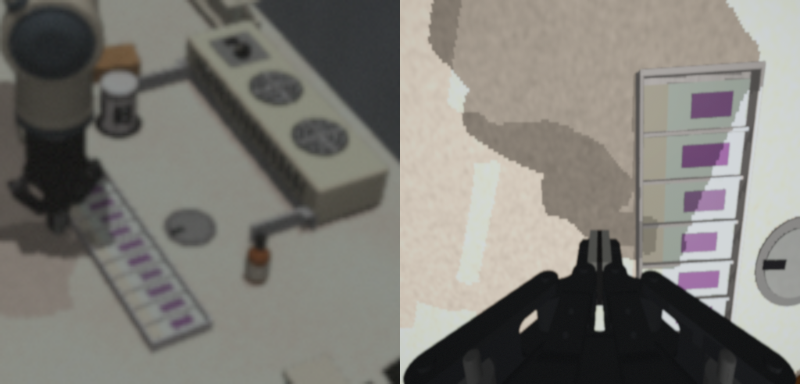

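The shut tips sit just behind the tray's rear side (tips at 600,240, side at 640). Pushing forward.

Call:
carry_out(increments=[0,0.15,0,0,0,0,0,0,0.15,0,0,0,0,0,0,0.15,0,0,0,0,0,0,0.15,0,0,0,0,0,0,0.15,0,0,0,0,0,0,0.15,0,0,0,0,0,0,0.15,0,0,0,0,0,0,0.15,0,0,0,0,0,0,0.15,0,0,0,0,0,0,0,0,0,0,0,0])

```text
time: 5.22
eef_pos: [0.5231, -0.111, 0.0112]
eef_rot: [0.0, 0.707, 0.707, 0.0]
ft_force: [-1.4, 0.2, 0.8]
opening: 0.0002
```

```bash
cat >> h.py <<'E'
def snap(k):
    save('side',f'side{k}.png'); save('scene',f'scene{k}.png')
    a=cv2.imread(f'pics/side{k}.png')[125:275,205:365]; b=cv2.imread(f'pics/scene{k}.png')[160:310,165:375]
    cv2.imwrite(f'pics/c{k}.png',np.hstack([cv2.resize(a,None,fx=2.15,fy=2.15,interpolation=cv2.INTER_CUBIC),cv2.resize(b,None,fx=2.15,fy=2.15,interpolation=cv2.INTER_CUBIC)]))
    for n in ['side','scene']:
        for t in ['tray','slides']:
            r=ctrl.landmark_of(t,n); print(n,t,[(np.round(x['location'],3),round(x['confidence'],2)) for x in r[:2]])
def pose(n,p):  # stacked image pixels, rim corners order: left-rear,left-front,right-front,right-rear
    p=np.array(p,float)
    p=p/2.15-0.5+0.5/2.15+(np.array([205,125]) if n=='side' else np.array([165-160,160]))
    w=px2w(n,p,.018); c=w.mean(0); yv=(w[0]+w[1]-w[2]-w[3])/2; xv=(w[1]+w[2]-w[0]-w[3])/2
    print(n,np.round(w[:,:2],3).tolist(),'c',np.round(c[:2],4),'len',np.linalg.norm(yv).round(3),np.linalg.norm(xv).round(3),'cw',np.degrees(np.arctan2(yv[0],yv[1])).round(1))
E
python3 -c "
from h import *
snap(2)"
```

```text
side tray [(array([ 0.531, -0.164,  0.003]), 0.59)]
side slides []
scene tray [(array([ 0.535, -0.166,  0.006]), 0.92)]
scene slides [(array([ 0.529, -0.163,  0.013]), 0.93)]
```

View pics/c2.png

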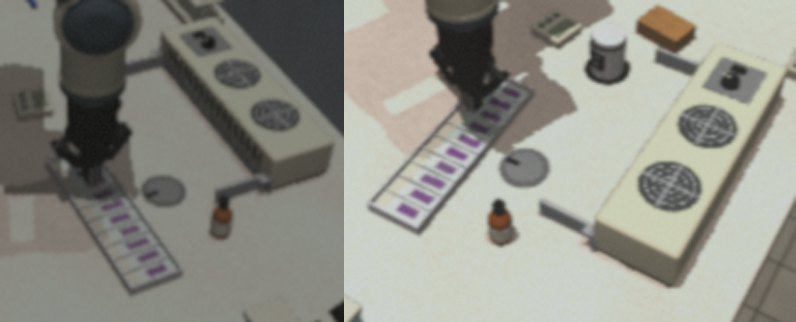

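Run:
```python
from h import *
print(ctrl.get_obs()['eef_pos'])
save('wrist','wrist2.png')
a=cv2.imread('pics/side2.png')[175:275,205:305]; b=cv2.imread('pics/scene2.png')[180:280,165:265]
cv2.imwrite('pics/z2.png',np.hstack([cv2.resize(x,(400,400),interpolation=cv2.INTER_CUBIC) for x in (a,b)]))
```

```text
[ 0.52225621 -0.11096993  0.01119101]
```

View pics/z2.png

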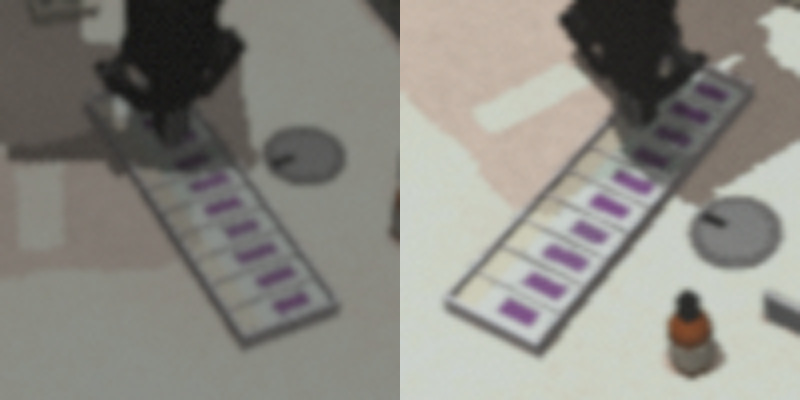

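View pics/wrist2.png

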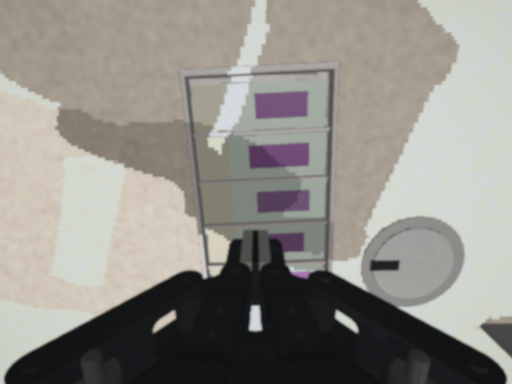

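Run:
```python
from h import *
for n in ['side','scene','wrist']:
    for z in (0,.011,.02,.03,.05): print(n,z,w2px(n,[.522,-.111,z]).round(1))
print(ctrl.get_obs())
for n,(ox,oy) in [('side',(205,175)),('scene',(165,180))]:
    im=cv2.imread(f'pics/{n}2.png').copy()
    for z,c in ((.011,(0,0,255)),(.03,(0,255,0))):
        u=w2px(n,[.522,-.111,z])[0].round().astype(int); im[u[1],u[0]]=c
    globals()[n]=cv2.resize(im[195-25:195+45,225-20:225+50] if n=='side' else im[175:245,200:270],(400,400),interpolation=cv2.INTER_NEAREST)
cv2.imwrite('pics/z3.png',np.hstack([side,scene]))
```

```text
side 0 [[246.3 216.4]]
side 0.011 [[246.3 214. ]]
side 0.02 [[246.4 212.1]]
side 0.03 [[246.4 209.9]]
side 0.05 [[246.4 205.4]]
scene 0 [[225.6 216.7]]
scene 0.011 [[225.4 214.3]]
scene 0.02 [[225.2 212.4]]
scene 0.03 [[225.  210.2]]
scene 0.05 [[224.5 205.7]]
wrist 0 [[253.4 221.7]]
wrist 0.011 [[253.3 228.3]]
wrist 0.02 [[253.2 234.3]]
wrist 0.03 [[253.1 241.8]]
wrist 0.05 [[252.9 259.8]]
{'time': 5.575, 'joint_pos': array([-3.21239645e-01,  6.49200645e-01,  1.75857733e+00,  3.64130769e-06,
        7.34077820e-01, -3.21148321e-01]), 'qvel': array([-0.00118438,  0.00066893, -0.00246478,  0.00061184, -0.00017797,
       -0.00111194]), 'joint_efforts': array([ 1.92701491e-02, -8.27044272e+01, -1.92093122e+01, -7.73555666e-05,
        3.79696721e-03, -1.02614413e-03]), 'eef_pos': array([ 0.52225811, -0.11097547,  0.01116779]), 'eef_rot': array([-1.18192532e-04,  7.07140018e-01,  7.07073530e-01, -5.78147136e-05]), 'ft_force': array([-0.24050899,  0.72661682, -0.25551653]), 'wrist_torque': array([ 0.03688943, -0.00054086,  0.02319229]), 'opening': 8.87983389112697e-05}
```

View pics/z3.png

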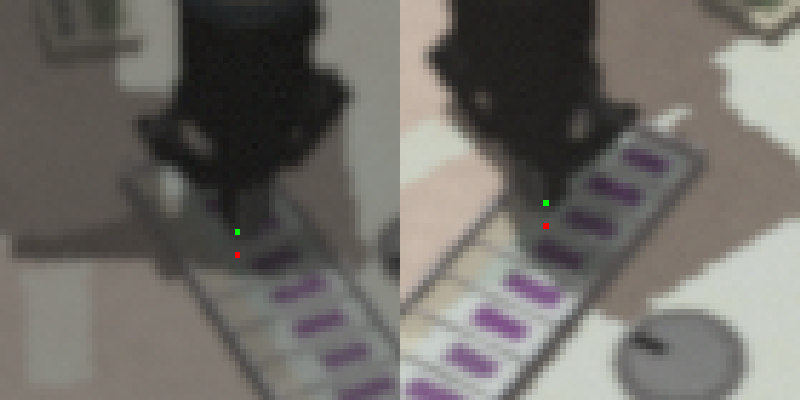

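The tips passed over the tray without moving it. In the images they sit about 25–30 mm above the desk, higher than the TCP reading of 11 mm says. I'll back off upward and lower again while checking real tip height in the pictures.

Call:
carry_out(increments=[0,0,-0.4,0,0,0,0,0,-0.4,-0.1,0,0,0,0,0,-0.5,0,0,0,0,0,0,-0.5,0,0,0,0,0,0,-0.05,0.2,0,0,0,0,0,0,0.3,0,0,0,0,0,0,0.12,0,0,0,0,0,0,0,0,0,0,0])

```text
time: 6.58
eef_pos: [0.4502, -0.1109, 0.0047]
eef_rot: [-0.0, 0.707, 0.707, -0.0]
ft_force: [-0.2, -0.2, 0.2]
opening: -0.0003
```

Run:
```python
from h import *
print(ctrl.get_obs()['eef_pos'])
p=ctrl.get_obs()['eef_pos']
for n in ('side','scene'):
    save(n,n+'4.png'); im=cv2.imread(f'pics/{n}4.png')
    u0=w2px(n,[p[0],p[1],0.02])[0].round().astype(int)
    for z,c in ((0,(0,0,255)),(.02,(0,255,0))):
        u=w2px(n,[p[0],p[1],z])[0].round().astype(int); im[u[1],u[0]]=c
    globals()[n]=cv2.resize(im[u0[1]-35:u0[1]+35,u0[0]-35:u0[0]+35],(400,400),interpolation=cv2.INTER_NEAREST)
cv2.imwrite('pics/z4.png',np.hstack([side,scene]))
```

```text
[ 0.45021501 -0.11094889  0.00474233]
```

View pics/z4.png

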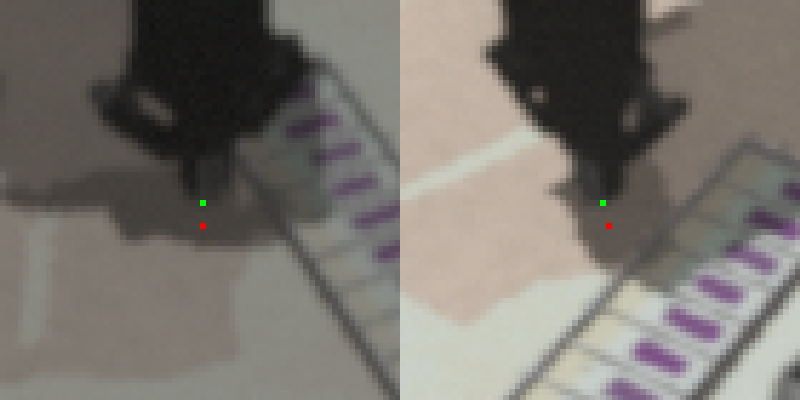

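Tip height comes out about 17 mm above the TCP reading. I'll lower in small steps and watch the force.

Call:
carry_out(increments=[0,0,0.1,0,0,0,0,0,0,0.1,0,0,0,0,0,0,0.05,0,0,0,0,0,0,0,0,0,0,0])

```text
time: 7.18
eef_pos: [0.4498, -0.1109, -0.0075]
eef_rot: [-0.0, 0.707, 0.707, -0.0]
ft_force: [0.3, 1.2, 0.2]
opening: -0.0003
```

```bash
cat >> h.py <<'E'
def tip(k):
    p=ctrl.get_obs()['eef_pos']; o=[]
    for n in ('side','scene'):
        save(n,f'{n}{k}.png'); im=cv2.imread(f'pics/{n}{k}.png')
        u0=w2px(n,[p[0],p[1],0.02])[0].round().astype(int)
        for z,c in ((0,(0,0,255)),(.02,(0,255,0))):
            u=w2px(n,[p[0],p[1],z])[0].round().astype(int); im[u[1],u[0]]=c
        o.append(cv2.resize(im[u0[1]-35:u0[1]+35,u0[0]-35:u0[0]+35],(400,400),interpolation=cv2.INTER_NEAREST))
    cv2.imwrite(f'pics/z{k}.png',np.hstack(o))
E
python3 -c "
from h import *
tip(5)"
```

```text
(no output)
```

View pics/z5.png

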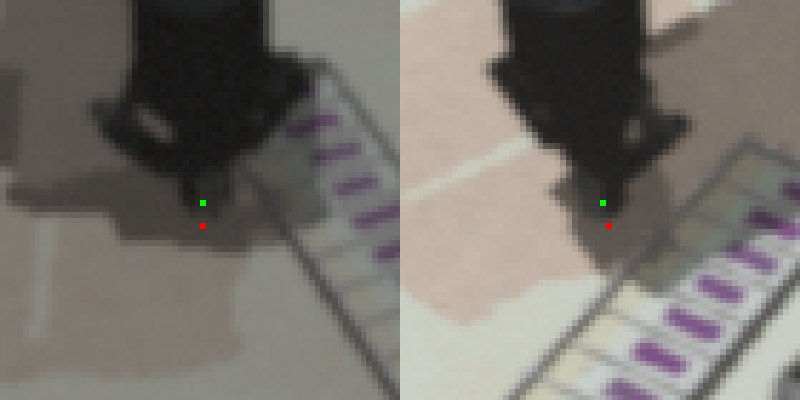

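Call:
carry_out(increments=[0,0,0.06,0,0,0,0,0,0.2,0,0,0,0,0,0,0.15,0,0,0,0,0,0,0.15,0,0,0,0,0,0,0.15,0,0,0,0,0,0,0.15,0,0,0,0,0,0,0.15,0,0,0,0,0,0,0,0,0,0,0,0])

```text
time: 8.28
eef_pos: [0.4984, -0.1111, -0.0103]
eef_rot: [0.0, 0.707, 0.707, 0.0]
ft_force: [0.9, -0.9, -0.1]
opening: 0.0001
```

```bash
python3 -c "
from h import *
snap(6)"
```

```text
side tray [(array([ 0.546, -0.168,  0.001]), 0.58)]
side slides [(array([ 0.551, -0.166,  0.006]), 0.71)]
scene tray [(array([ 0.552, -0.17 ,  0.002]), 0.62)]
scene slides [(array([ 0.547, -0.168,  0.009]), 0.87)]
```

View pics/c6.png

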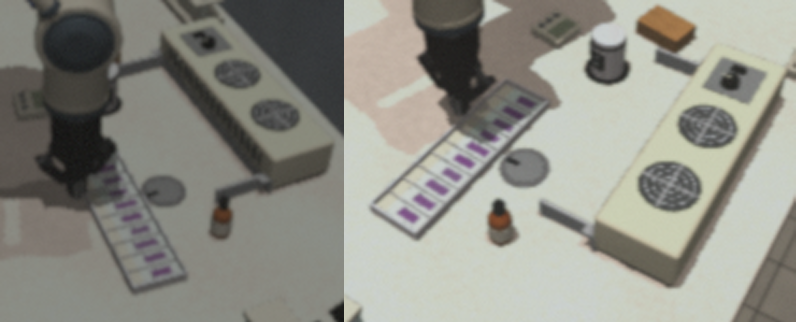

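```bash
python3 -c "
from h import *
pose('scene',[(510,82),(548,99),(417,232),(374,205)])"
```

```text
scene [[0.528, -0.026], [0.598, -0.026], [0.585, -0.32], [0.509, -0.317]] c [ 0.5548 -0.1722] len 0.292 0.073 cw 3.2
```

Call:
carry_out(increments=[0,0.15,0,0,0,0,0,0,0.15,0,0,0,0,0,0,0.15,0,0,0,0,0,0,0.15,0,0,0,0,0,0,0.15,0,0,0,0,0,0,0.15,0,0,0,0,0,0,0.15,0,0,0,0,0,0,0.15,0,0,0,0,0,0,0,0,0,0,0,0])

```text
time: 9.7
eef_pos: [0.5574, -0.1108, -0.01]
eef_rot: [-0.0, 0.707, 0.707, -0.0]
ft_force: [-5.7, 2.3, 12.5]
opening: 0.0
```

```bash
python3 -c "
from h import *
snap(7)"
```

```text
side tray [(array([ 0.591, -0.177,  0.006]), 0.69)]
side slides [(array([ 0.592, -0.175,  0.008]), 0.71)]
scene tray [(array([ 0.591, -0.179,  0.005]), 0.98), (array([ 0.672, -0.258,  0.003]), 0.66)]
scene slides [(array([ 0.589, -0.176,  0.011]), 0.84)]
```

View pics/c7.png

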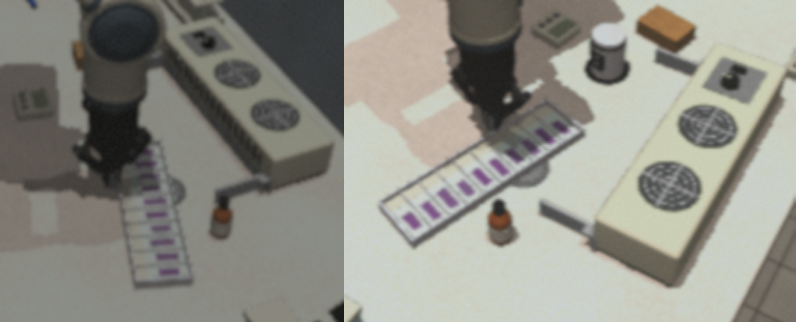

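```bash
python3 -c "
from h import *
pose('scene',[(547,103),(585,131),(413,239),(380,205)])
print(ctrl.get_obs()['ft_force'],ctrl.get_obs()['wrist_torque'])
im=cv2.imread('pics/scene7.png')[195:285,175:285]; cv2.imwrite('pics/z7.png',cv2.resize(im,None,fx=6,fy=6,interpolation=cv2.INTER_CUBIC))"
```

```text
scene [[0.601, -0.034], [0.678, -0.053], [0.587, -0.331], [0.515, -0.312]] c [ 0.5954 -0.1825] len 0.292 0.077 cw 17.6
[-5.16105118  2.61567595 10.60181998] [ 0.41323345  0.8390661  -0.01471773]
```

View pics/z7.png

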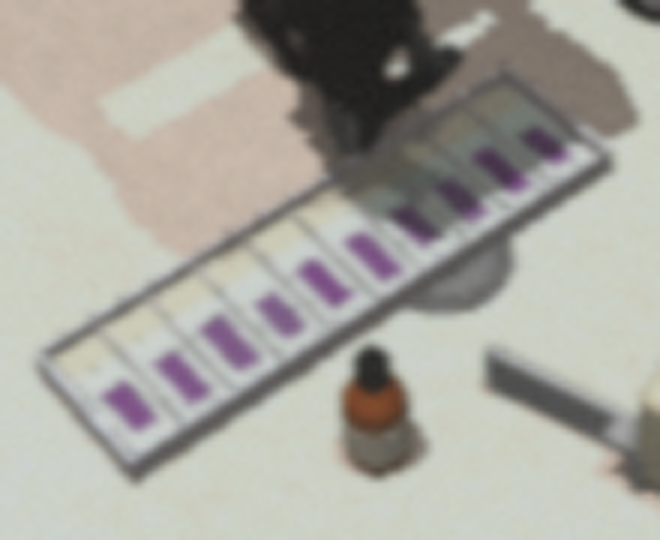

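Call:
carry_out(increments=[0,-0.06,-0.04,0,0,0,0,0,0.16,0,0,0,0,0,0,0.15,0,0,0,0,0,0,0.15,0,0,0,0,0,0,0.15,0,0,0,0,0,0,0,0,0,0,0,0])

```text
time: 10.75
eef_pos: [0.586, -0.1111, -0.0083]
eef_rot: [0.0, 0.707, 0.707, 0.0]
ft_force: [0.2, 0.5, 0.5]
opening: -0.0001
```

```bash
python3 -c "
from h import *
print(ctrl.get_obs()['ft_force'])
snap(8)"
```

```text
[0.22795166 0.51779584 0.47897589]
side tray [(array([ 0.613, -0.18 ,  0.002]), 0.57), (array([ 0.737, -0.023,  0.001]), 0.36)]
side slides [(array([ 0.611, -0.176,  0.009]), 0.67)]
scene tray [(array([ 0.633,  0.094, -0.003]), 0.64), (array([ 0.611, -0.178,  0.012]), 0.44)]
scene slides [(array([ 0.606, -0.177,  0.013]), 0.91)]
```

View pics/c8.png

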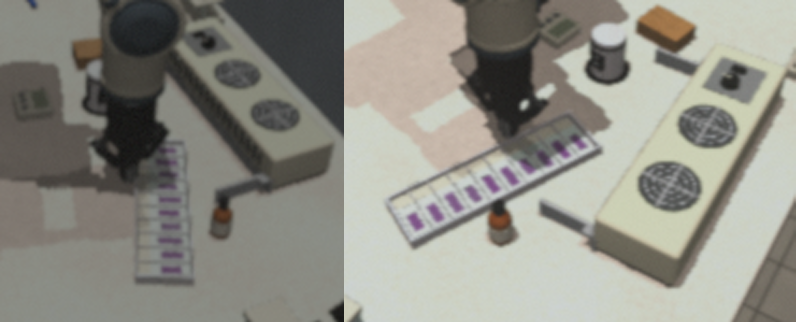

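```bash
python3 -c "
from h import *
pose('scene',[(572,116),(602,148),(414,240),(388,202)])
pose('side',[(149,143),(184,141),(193,276),(137,276)])
im=cv2.imread('pics/scene8.png')[205:285,175:295]; cv2.imwrite('pics/z8.png',cv2.resize(im,None,fx=6,fy=6,interpolation=cv2.INTER_CUBIC))"
```

```text
scene [[0.647, -0.037], [0.715, -0.068], [0.589, -0.331], [0.521, -0.303]] c [ 0.618  -0.1848] len 0.293 0.074 cw 25.4
side [[0.654, -0.048], [0.709, -0.066], [0.588, -0.331], [0.515, -0.301]] c [ 0.6164 -0.1864] len 0.29 0.068 cw 26.7
```

View pics/z8.png

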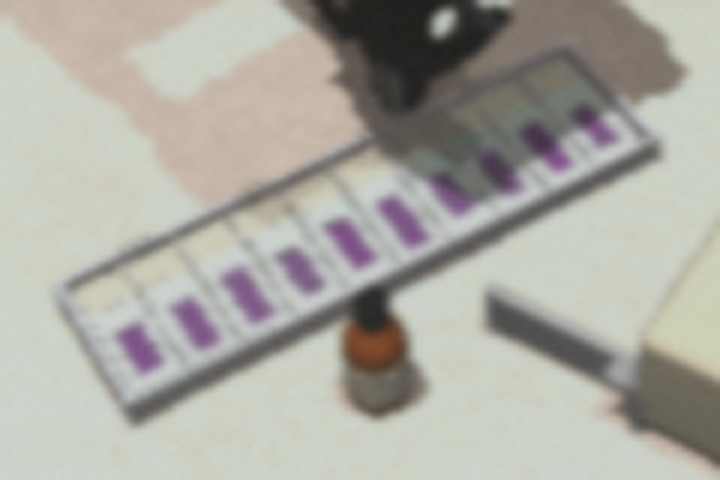

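```bash
python3 -c "
from h import *
p=np.array([(566,44),(657,140),(134,410),(60,290)])/6+[175,205]-.42
w=px2w('scene',p,.018);print(w.round(4)[:,:2]);c=w.mean(0);print(c)
yv=(w[0]+w[1]-w[2]-w[3]);print(np.degrees(np.arctan2(yv[0],yv[1])))
"
```

```text
[[ 0.6376 -0.0337]
 [ 0.712  -0.0667]
 [ 0.5917 -0.3358]
 [ 0.5178 -0.3018]]
[ 0.61478513 -0.18449196  0.018     ]
24.09236212801123
```

The tray now stands at about (0.612,-0.181), turned ~24.5° clockwise, with its axis passing midway between the tower and the bottle. Next I'll go to its right end, turn the tool to match, and push along its length with two half-open fingertips.

Call:
carry_out(increments=[0,-0.3,0,0,0,0,0,0,-0.1,-0.4,0,0,0,0,0,0,-0.9,0,0,0,0,0,0,-0.9,0,0,0,0.55,-0.5,-0.1,0,0,0,0,0.55,-0.8,-0.1,0,0,0,0,0.55,-0.8,-0.1,0,0,0,0,0.55,-0.8,-0.1,0,0,0,0,0.55,-0.8,-0.1,0,0,0,0,0.55,-0.8,-0.08,0,0,0,0,0.55,-0.2,0,0,0,0,0.9,0.55,0,0,0,0,0,1,0.55,0,0,0,0,0,1,0.55,0,0,0,0,0,1,0.55,0,0,0,0,0,1,0.55,0,0,0.4,0,0,0,0.55,0,0,0.4,0,0,0,0.55,0,0,0,0,0,0,0.55])

```text
time: 13.3
eef_pos: [0.5356, -0.3457, 0.0619]
eef_rot: [-0.001, 0.841, 0.541, -0.0]
ft_force: [0.1, 1.4, 0.5]
opening: 0.0471
```

Run:
```python
from h import *
o=ctrl.get_obs();p=o['eef_pos'];q=o['eef_rot'];Rm=R.from_quat(np.r_[q[1:],q[0]]).as_matrix();print(p,Rm.round(3),o['opening'])
tip(9); save('wrist','wrist9.png')
snap(9)
```

```text
[ 0.53560106 -0.34567822  0.0618759 ] [[ 0.415  0.91  -0.001]
 [ 0.91  -0.415  0.001]
 [ 0.    -0.001 -1.   ]] 0.04714265734544714
side tray [(array([ 0.61 , -0.179,  0.003]), 0.94)]
side slides [(array([ 0.611, -0.18 ,  0.01 ]), 0.9)]
scene tray [(array([ 0.612, -0.181,  0.003]), 0.97), (array([ 0.61 , -0.176,  0.012]), 0.75)]
scene slides [(array([ 0.612, -0.178,  0.014]), 0.65)]
```

View pics/wrist9.png

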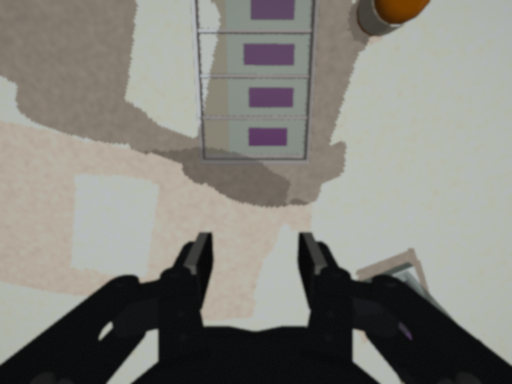

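View pics/z9.png

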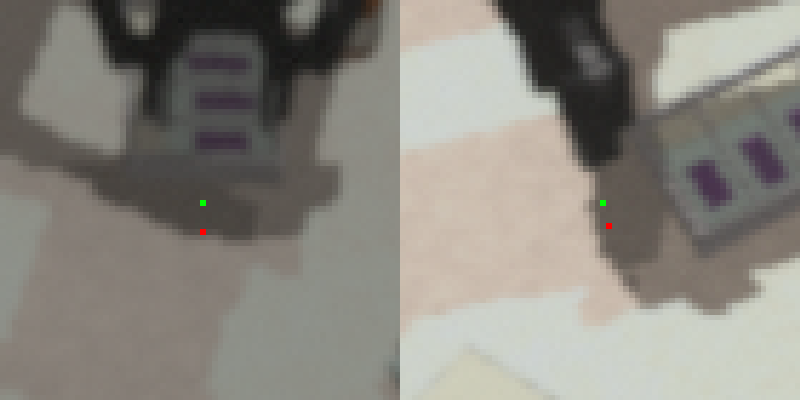

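View pics/c9.png

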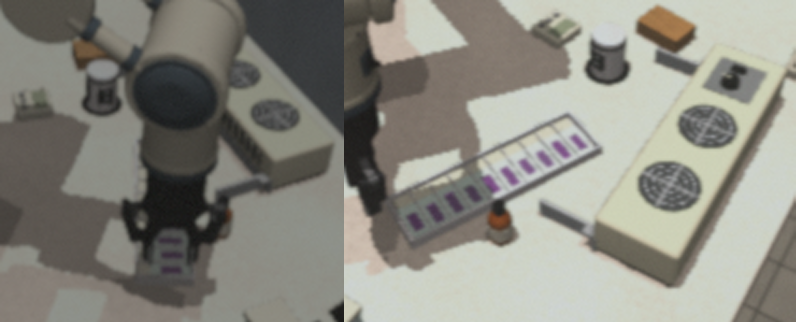

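Wrist view: the tray's end is centred between the two fingertips (end edge at 204–307, row 160; tips at 205 and 308, row 240), and the tool is aligned with it. Lowering.

Call:
carry_out(increments=[0,0,0.4,0,0,0,0.55,0,0,0.4,0,0,0,0.55,0,0,0.4,0,0,0,0.55,0,0,0.2,0,0,0,0.55,0,0,0.1,0,0,0,0.55,0,0,0,0,0,0,0.55])

```text
time: 14.5
eef_pos: [0.5361, -0.3461, -0.0131]
eef_rot: [0.0, 0.841, 0.541, 0.0]
ft_force: [0.4, 0.0, -0.9]
opening: 0.0471
```

Run:
```python
from h import *
tip(10)
save('wrist','wrist10.png')
```

```text
(no output)
```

View pics/z10.png

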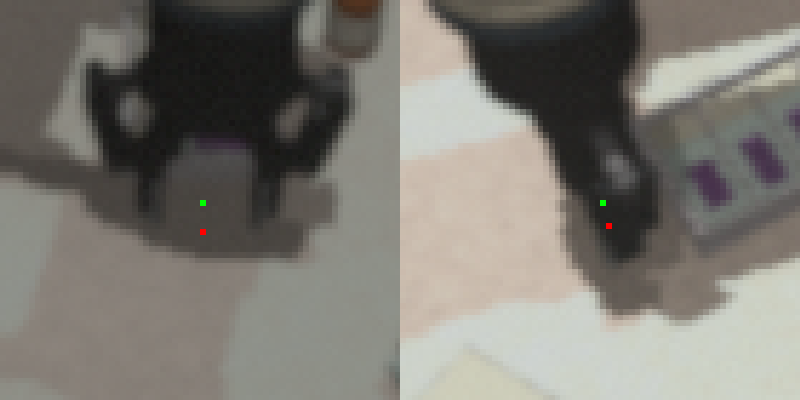

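View pics/wrist10.png

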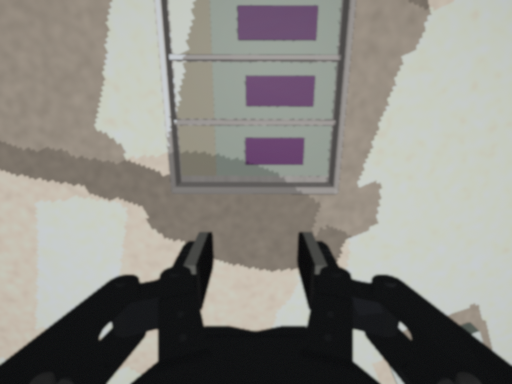

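Run:
```python
from h import *
p=np.array([.536,-.346,0]); ty=np.array([.91,-.415,0])
for n in ('side','scene'):
    u0=w2px(n,[p[0],p[1],.02])[0].round()
    for s in (-.028,.028):
        for z in (0,.01,.02): 
            u=w2px(n,p+s*ty+[0,0,z])[0]; print(n,s,z,((u-u0+35.5)*400/70).round())
```

```text
side -0.028 0 [150. 228.]
side -0.028 0.01 [151. 216.]
side -0.028 0.02 [151. 203.]
side 0.028 0 [256. 231.]
side 0.028 0.01 [258. 218.]
side 0.028 0.02 [259. 206.]
scene -0.028 0 [186. 188.]
scene -0.028 0.01 [183. 176.]
scene -0.028 0.02 [179. 164.]
scene 0.028 0 [233. 268.]
scene 0.028 0.01 [230. 256.]
scene 0.028 0.02 [226. 244.]
```

Both tips are at about 8 mm, below the rim. Pushing the end along the tray's axis.

Call:
carry_out(increments=[0.18,0,0,0,0,0,0.55,0.18,0,0,0,0,0,0.55,0.16,-0.01,0,0,0,0,0.55,0.16,-0.01,0,0,0,0,0.55,0.16,-0.01,0,0,0,0,0.55,0.16,-0.01,0,0,0,0,0.55,0.16,-0.01,0,0,0,0,0.55,0.16,-0.01,0,0,0,0,0.55,0.16,-0.01,0,0,0,0,0.55,0.16,-0.01,0,0,0,0,0.55,0.16,-0.01,0,0,0,0,0.55,0.16,-0.01,0,0,0,0,0.55,0,0,0,0,0,0,0.55])

```text
time: 16.27
eef_pos: [0.5721, -0.2537, -0.0135]
eef_rot: [-0.0, 0.841, 0.541, 0.0]
ft_force: [-0.1, 0.2, 1.0]
opening: 0.0471
```

Run:
```python
from h import *
save('wrist','wrist11.png')
snap(11)
```

```text
side tray [(array([ 0.639, -0.109,  0.005]), 0.81)]
side slides [(array([ 0.637, -0.105,  0.008]), 0.45), (array([ 0.612, -0.493,  0.001]), 0.35)]
scene tray [(array([ 0.64 , -0.106,  0.002]), 0.56)]
scene slides [(array([ 0.638, -0.106,  0.011]), 0.9), (array([ 0.781, -0.02 ,  0.004]), 0.28)]
```

View pics/wrist11.png

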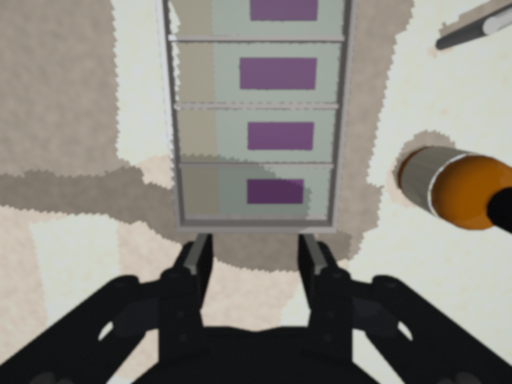

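View pics/c11.png

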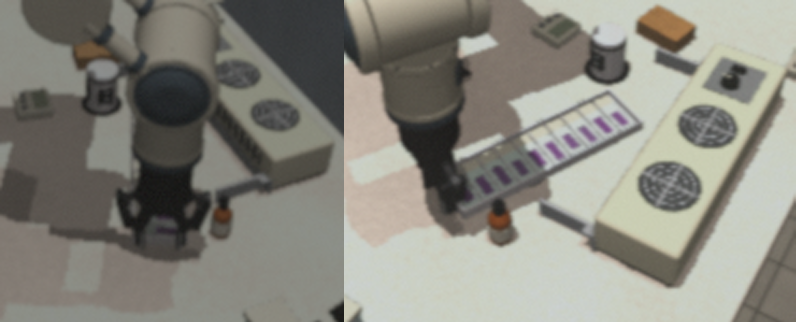

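Call:
carry_out(increments=[0.15,-0.005,0,0,0,0,0.55,0.15,-0.005,0,0,0,0,0.55,0.15,-0.005,0,0,0,0,0.55,0.15,-0.005,0,0,0,0,0.55,0.15,-0.005,0,0,0,0,0.55,0.15,-0.005,0,0,0,0,0.55,0.15,-0.005,0,0,0,0,0.55,0.15,-0.005,0,0,0,0,0.55,0.15,-0.005,0,0,0,0,0.55,0.15,-0.005,0,0,0,0,0.55,0.12,0,0,0,0,0,0.55,0,0,0,0,0,0,0.55])

```text
time: 18.12
eef_pos: [0.6037, -0.1795, -0.0133]
eef_rot: [0.0, 0.841, 0.541, 0.0]
ft_force: [0.7, 0.8, -0.7]
opening: 0.0465
```

Run:
```python
from h import *
snap(12)
```

```text
side tray [(array([ 0.668, -0.034,  0.002]), 0.82)]
side slides [(array([ 0.67 , -0.032,  0.008]), 0.65), (array([ 0.783, -0.023,  0.002]), 0.24)]
scene tray [(array([ 0.432, -0.574,  0.001]), 0.65), (array([ 0.671, -0.031, -0.   ]), 0.64)]
scene slides [(array([0.625, 0.481, 0.002]), 0.29)]
```

View pics/c12.png

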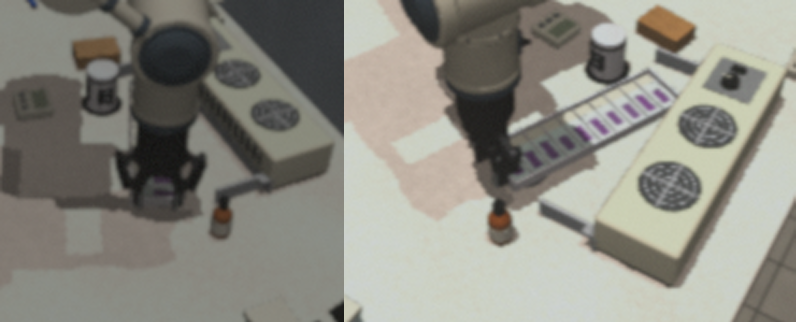

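Call:
carry_out(increments=[0.14,-0.02,0,0,0,0,0.55,0.14,-0.02,0,0,0,0,0.55,0,0,0,0,0,0,0.55])

```text
time: 18.8
eef_pos: [0.6076, -0.1657, -0.0133]
eef_rot: [-0.0, 0.841, 0.541, 0.0]
ft_force: [-0.1, 0.1, -0.3]
opening: 0.0468
```

Run:
```python
from h import *
snap(13)
im=cv2.imread('pics/scene13.png')[175:255,225:325]; cv2.imwrite('pics/z13.png',cv2.resize(im,None,fx=7,fy=7,interpolation=cv2.INTER_CUBIC))
```

```text
side tray [(array([ 0.673, -0.02 ,  0.002]), 0.64)]
side slides [(array([ 0.677, -0.018,  0.007]), 0.63)]
scene tray [(array([ 0.675, -0.021,  0.004]), 0.82)]
scene slides [(array([ 0.672, -0.017,  0.01 ]), 0.75)]
```

View pics/z13.png

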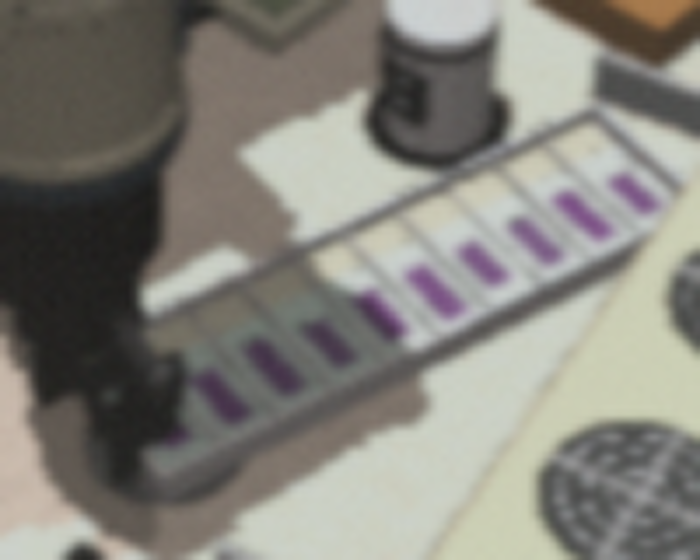

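The tray is in behind the tower with its left front corner about 5 mm from the face. Next I'll back off, shut the fingers, and go behind the right end of its rear side.

Call:
carry_out(increments=[-0.3,0,0,0,0,0,0.55,-0.2,0,-0.2,0,0,0,0.55,0,0,-0.7,0,0,0,0.3,0,0,-0.7,0,0,0,0,0.2,-0.5,0,0,0,0,0,0.4,-0.5,0,0,0,0,0,0.38,-0.52,0,0,0,-0.9,0,0,0,0,0,0,-1,0,0,0,0,0,0,-1,0,0,0,0,0,0,-1,0,0,0,0,0,0,-1,0,0,0,0.4,0,0,0,0,0,0,0.4,0,0,0,0,0,0,0.4,0,0,0,0,0,0,0.2,0,0,0,0,0,0,0.06,0,0,0,0,0,0,0,0,0,0,0])

```text
time: 21.22
eef_pos: [0.5484, -0.1133, -0.0059]
eef_rot: [0.0, 0.707, 0.707, 0.0]
ft_force: [0.6, 0.3, -0.1]
opening: -0.0002
```

Run:
```python
from h import *
snap(14); save('wrist','wrist14.png')
```

```text
side tray [(array([ 0.676, -0.02 ,  0.003]), 0.94)]
side slides [(array([ 0.672, -0.017,  0.007]), 0.85)]
scene tray [(array([ 0.676, -0.018,  0.002]), 0.87)]
scene slides [(array([ 0.671, -0.017,  0.01 ]), 0.91)]
```

View pics/wrist14.png

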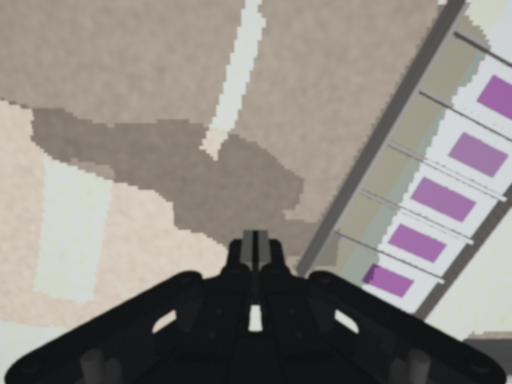

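View pics/c14.png

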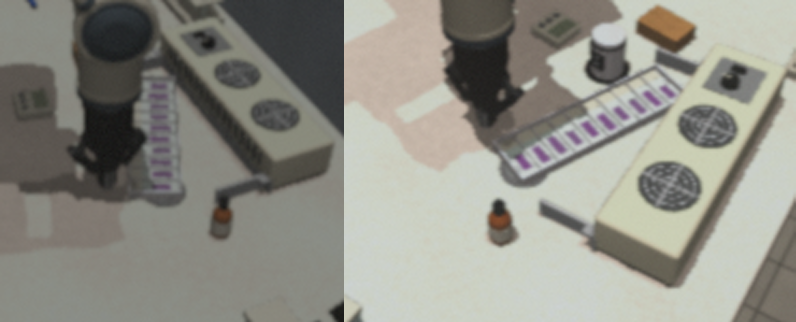

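Call:
carry_out(increments=[0,0.15,0.06,0,0,0,0,0,0.15,0,0,0,0,0,0,0.15,0,0,0,0,0,0,0.15,0,0,0,0,0,0,0.15,0,0,0,0,0,0,0.15,0,0,0,0,0,0,0.15,0,0,0,0,0,0,0.15,0,0,0,0,0,0,0.15,0,0,0,0,0,0,0.15,0,0,0,0,0,0,0,0,0,0,0,0])

```text
time: 22.95
eef_pos: [0.624, -0.1131, -0.0093]
eef_rot: [0.0, 0.707, 0.707, 0.0]
ft_force: [-0.3, -1.0, 0.1]
opening: -0.0001
```

Run:
```python
from h import *
snap(15)
```

```text
side tray [(array([ 0.696, -0.01 ,  0.004]), 0.98)]
side slides [(array([ 0.698, -0.006,  0.007]), 0.68), (array([ 0.431, -0.575, -0.   ]), 0.2)]
scene tray [(array([ 0.699, -0.011,  0.004]), 0.79), (array([ 0.781, -0.021,  0.001]), 0.43)]
scene slides [(array([ 0.698, -0.006,  0.012]), 0.94)]
```

View pics/c15.png

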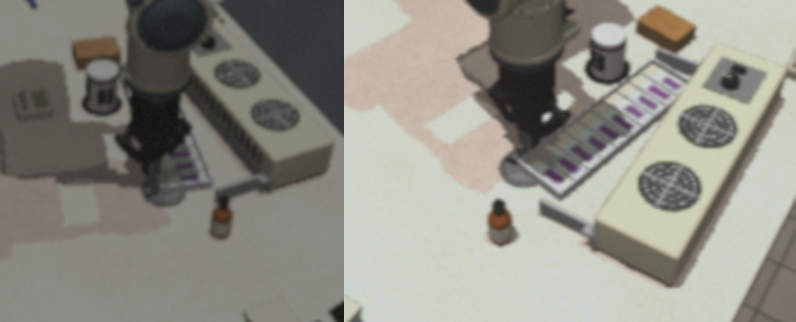

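Call:
carry_out(increments=[-0.03,0.12,0,0,0,0,0,-0.03,0.12,0,0,0,0,0,-0.03,0.12,0,0,0,0,0,-0.03,0.12,0,0,0,0,0,-0.03,0.12,0,0,0,0,0,0,0,0,0,0,0,0])

```text
time: 24.0
eef_pos: [0.6539, -0.1207, -0.0093]
eef_rot: [0.0, 0.707, 0.707, 0.0]
ft_force: [0.3, 0.1, -0.0]
opening: 0.0004
```

Run:
```python
from h import *
snap(16)
```

```text
side tray [(array([ 0.71 , -0.012,  0.002]), 0.93)]
side slides [(array([ 0.712, -0.008,  0.008]), 0.91)]
scene tray [(array([ 0.709, -0.01 ,  0.002]), 0.82)]
scene slides [(array([ 0.708, -0.008,  0.011]), 0.94), (array([ 0.712, -0.01 , -0.001]), 0.4)]
```

View pics/c16.png

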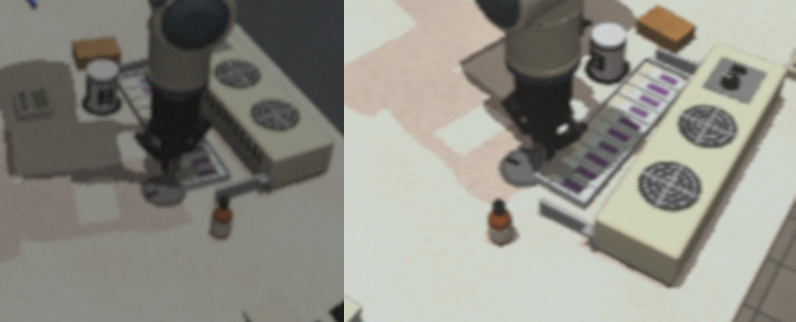

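Now nearly parallel (~3° left), about 25 mm from home. I'll shift the fingertip to just right of the tray's middle and push straight in.

Call:
carry_out(increments=[0,-0.4,0,0,0,0,0,0.5,0,0,0,0,0,0,0.7,0,0,0,0,0,0,0.7,0,0,0,0,0,0,0,0.2,0,0,0,0,0,0,0.14,0,0,0,0,0,0,0.14,0,0,0,0,0,0,0.14,0,0,0,0,0,0,0.14,0,0,0,0,0,0,0,0,0,0,0,0])

```text
time: 25.55
eef_pos: [0.6719, -0.0258, -0.0094]
eef_rot: [0.0, 0.707, 0.707, 0.0]
ft_force: [-0.6, 0.7, 0.1]
opening: -0.0001
```

Run:
```python
from h import *
snap(17)
im=cv2.imread('pics/scene17.png')[175:275,235:345]; cv2.imwrite('pics/z17.png',cv2.resize(im,None,fx=6,fy=6,interpolation=cv2.INTER_CUBIC))
```

```text
side tray [(array([ 0.719, -0.007,  0.003]), 0.65)]
side slides [(array([ 0.721, -0.006,  0.008]), 0.8)]
scene tray [(array([ 0.719, -0.008,  0.002]), 0.94)]
scene slides [(array([ 0.718, -0.006,  0.011]), 0.72), (array([0.624, 0.481, 0.002]), 0.28)]
```

View pics/z17.png

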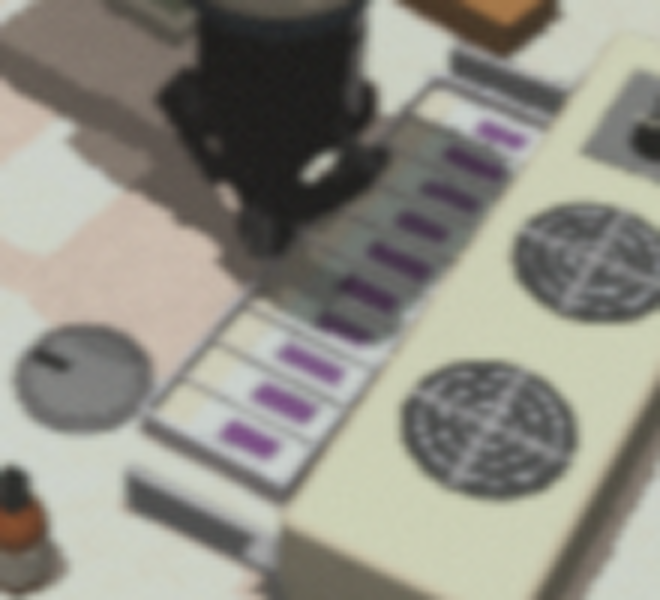

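Call:
carry_out(increments=[0,0.1,0,0,0,0,0,0,0.1,0,0,0,0,0,0,0.05,0,0,0,0,0,0,0,0,0,0,0,0])

```text
time: 26.35
eef_pos: [0.6841, -0.0256, -0.0093]
eef_rot: [0.0, 0.707, 0.707, 0.0]
ft_force: [-0.4, 0.9, 0.1]
opening: 0.0001
```

Run:
```python
from h import *
snap(18)
im=cv2.imread('pics/scene18.png')[175:275,235:345]; cv2.imwrite('pics/z18.png',cv2.resize(im,None,fx=6,fy=6,interpolation=cv2.INTER_CUBIC))
```

```text
side tray [(array([ 0.734, -0.007,  0.003]), 0.89)]
side slides [(array([ 0.733, -0.006,  0.008]), 0.62)]
scene tray [(array([ 0.734, -0.006, -0.   ]), 0.87), (array([ 0.612, -0.495,  0.001]), 0.69)]
scene slides [(array([ 0.729, -0.004,  0.01 ]), 0.75)]
```

View pics/z18.png

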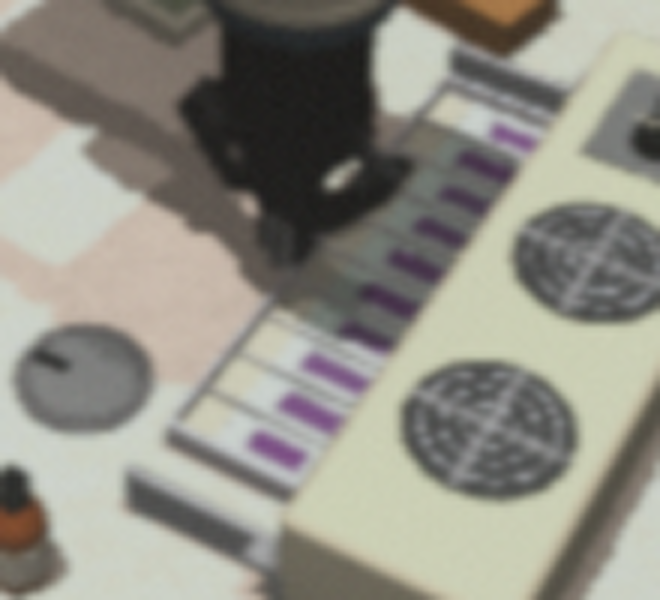

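Nearly home. I'll use small steps now, watching the force.

Call:
carry_out(increments=[0,0.05,0,0,0,0,0,0,0.04,0,0,0,0,0,0,0,0,0,0,0,0])

```text
time: 27.02
eef_pos: [0.688, -0.0257, -0.0094]
eef_rot: [-0.0, 0.707, 0.707, -0.0]
ft_force: [-3.4, -1.5, 2.4]
opening: -0.0003
```

Call:
carry_out(increments=[0,0.03,0,0,0,0,0,0,0,0,0,0,0,0])

```text
time: 27.28
eef_pos: [0.6885, -0.0257, -0.0095]
eef_rot: [-0.001, 0.707, 0.707, -0.001]
ft_force: [-9.5, -3.0, 4.9]
opening: -0.0001
```

Call:
carry_out(increments=[0,0.03,0,0,0,0,0,0,0,0,0,0,0,0])

```text
time: 27.52
eef_pos: [0.6886, -0.0257, -0.0096]
eef_rot: [-0.002, 0.707, 0.707, -0.002]
ft_force: [-17.1, -3.8, 11.5]
opening: -0.0002
```

Run:
```python
from h import *
snap(19); save('wrist','wrist19.png')
im=cv2.imread('pics/scene19.png')[175:275,235:345]; cv2.imwrite('pics/z19.png',cv2.resize(im,None,fx=6,fy=6,interpolation=cv2.INTER_CUBIC))
```

```text
side tray [(array([ 0.738, -0.007,  0.005]), 0.92), (array([0.633, 0.098, 0.001]), 0.64)]
side slides [(array([ 0.673, -0.253, -0.002]), 0.7), (array([ 0.738, -0.003,  0.007]), 0.6)]
scene tray [(array([ 0.738, -0.004,  0.   ]), 0.69), (array([ 0.675, -0.257, -0.002]), 0.32)]
scene slides [(array([ 0.733, -0.005,  0.014]), 0.8)]
```

View pics/z19.png

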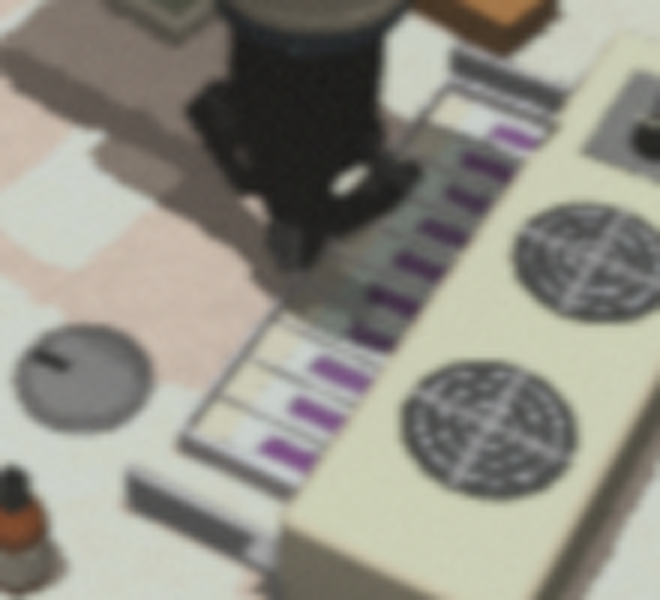

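View pics/wrist19.png

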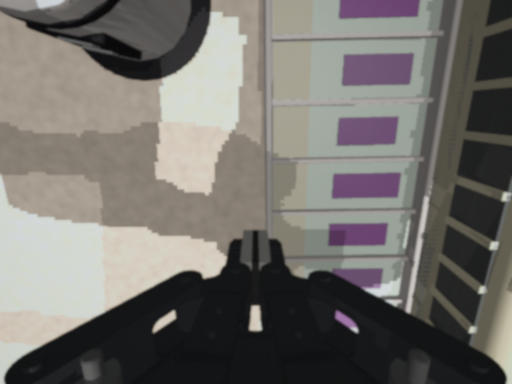

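Force rises with no further motion, so the tray is seated there. Next I'll press at the right end to check it's flush.

Call:
carry_out(increments=[0,-0.35,0,0,0,0,0,-0.6,0,0,0,0,0,0,-0.6,0,0,0,0,0,0,-0.6,0,0,0,0,0,0,0,0.2,0,0,0,0,0,0,0.08,0,0,0,0,0,0,0.04,0,0,0,0,0,0,0,0,0,0,0,0])

```text
time: 28.88
eef_pos: [0.6897, -0.1148, -0.0094]
eef_rot: [-0.0, 0.707, 0.707, -0.0]
ft_force: [-0.8, -0.5, -0.9]
opening: 0.0001
```

Call:
carry_out(increments=[0,0.03,0,0,0,0,0,0,0.02,0,0,0,0,0,0,0,0,0,0,0,0])

```text
time: 29.25
eef_pos: [0.6903, -0.1149, -0.0095]
eef_rot: [-0.002, 0.707, 0.707, -0.001]
ft_force: [-10.7, 1.1, 7.1]
opening: -0.0002
```

Contact x at the two points gives -1.1°, matching the dryer's yaw. One more press left of centre.

Call:
carry_out(increments=[0,-0.35,0,0,0,0,0,0.7,0,0,0,0,0,0,0.7,0,0,0,0,0,0,0.7,0,0,0,0,0,0,0.6,0,0,0,0,0,0,0,0.2,0,0,0,0,0,0,0.06,0,0,0,0,0,0,0.03,0,0,0,0,0,0,0,0,0,0,0,0])

```text
time: 30.38
eef_pos: [0.6876, 0.0191, -0.0096]
eef_rot: [-0.001, 0.707, 0.707, -0.001]
ft_force: [-9.7, 6.4, 6.6]
opening: 0.0001
```

All three contacts lie on one line. I'll retreat and take a final look.

Call:
carry_out(increments=[0,-0.2,0,0,0,0,0,-0.4,-0.4,0,0,0,0,0,-0.6,-0.3,0,0,0,0,0,-0.3,-0.3,-0.3,0,0,0,0,0,-0.5,-0.8,0,0,0,0,0,-0.6,-0.9,0,0,0,0,0,-0.6,-0.9,0,0,0,0,0,-0.3,-0.9,0,0,0,0,0,0,-0.9,0,0,0,0,0,0,0,0,0,0,0])

```text
time: 31.62
eef_pos: [0.5306, -0.0461, 0.23]
eef_rot: [0.003, 0.707, 0.707, 0.002]
ft_force: [-0.0, -0.1, -0.6]
opening: -0.0
```

Run:
```python
from h import *
snap(20); save('wrist','wrist20.png')
im=cv2.imread('pics/scene20.png')[175:275,235:345]; cv2.imwrite('pics/z20.png',cv2.resize(im,None,fx=6,fy=6,interpolation=cv2.INTER_CUBIC))
for t in ['tower','timer','oil_bottle','slide_pack','stain_jar','marker']:
    for n in ['scene','side']:
        r=ctrl.landmark_of(t,n); print(t,n,[(np.round(x['location'],3),round(x['confidence'],2)) for x in r[:1]])
```

```text
side tray [(array([ 0.733, -0.008,  0.003]), 0.61), (array([ 0.737, -0.005,  0.01 ]), 0.27)]
side slides [(array([ 0.737, -0.002,  0.01 ]), 0.89), (array([ 0.626,  0.486, -0.002]), 0.16)]
scene tray [(array([ 0.738, -0.007,  0.002]), 0.88)]
scene slides [(array([ 0.733, -0.004,  0.012]), 0.63)]
tower scene [(array([ 0.634,  0.099, -0.006]), 0.66)]
tower side [(array([0.634, 0.098, 0.002]), 0.84)]
timer scene [(array([ 0.514,  0.133, -0.002]), 0.63)]
timer side [(array([ 0.623,  0.488, -0.002]), 0.56)]
oil_bottle scene [(array([ 0.671, -0.257,  0.003]), 0.7)]
oil_bottle side [(array([ 0.674, -0.256, -0.001]), 0.67)]
slide_pack scene [(array([0.67 , 0.218, 0.   ]), 0.71)]
slide_pack side [(array([ 0.676, -0.254, -0.002]), 0.73)]
stain_jar scene [(array([ 0.634,  0.096, -0.004]), 0.63)]
stain_jar side [(array([ 0.612, -0.496, -0.003]), 0.58)]
marker scene []
marker side [(array([0.627, 0.488, 0.   ]), 0.49)]
```

View pics/z20.png

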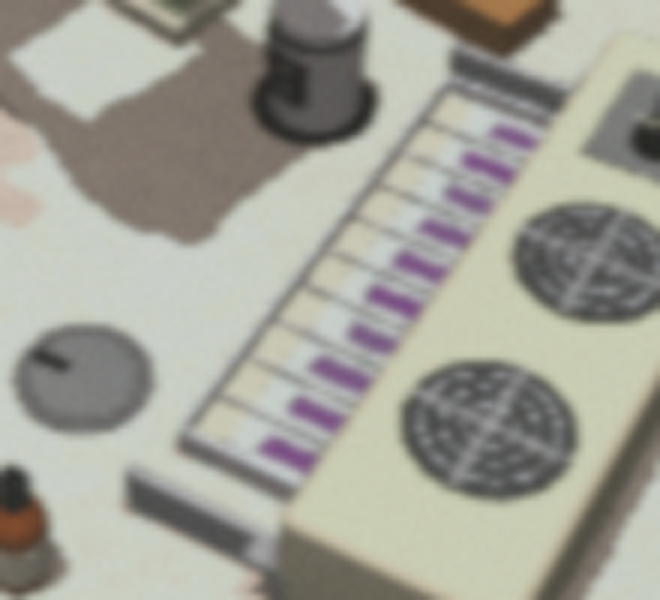

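View pics/wrist20.png

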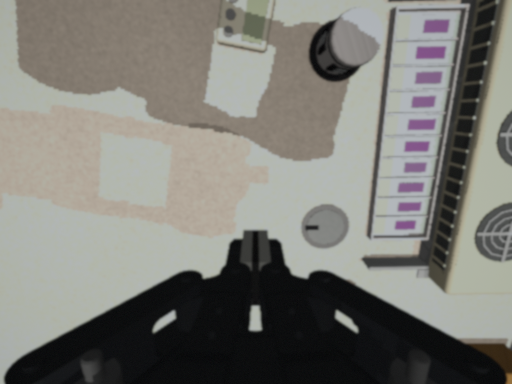

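Run:
```python
from h import *
im=cv2.imread('pics/wrist20.png')[0:270,350:490]; cv2.imwrite('pics/w20.png',cv2.resize(im,(420,600),interpolation=cv2.INTER_CUBIC) if 0 else cv2.resize(im,None,fx=2.2,fy=2.2,interpolation=cv2.INTER_CUBIC))
w=px2w('wrist',[(390,10),(467,11),(429,237),(371,236)],.018); print(w.round(4)[:,:2])
for a,b in((0,3),(1,2)): d=w[a]-w[b]; print(np.degrees(np.arctan2(d[0],d[1])))
```

```text
[[ 0.6877  0.1383]
 [ 0.7778  0.1373]
 [ 0.7855 -0.1523]
 [ 0.7001 -0.1506]]
-2.4602968712565434
-1.5171644597745058
```

View pics/w20.png

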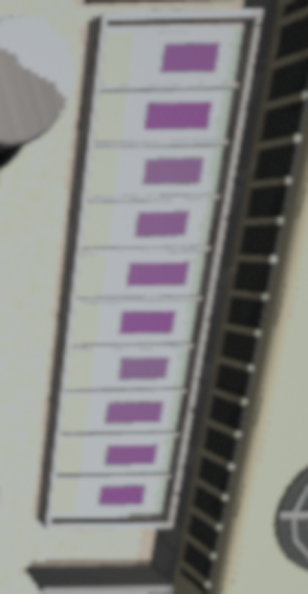

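```bash
python3 -c "
from h import *
print(ctrl.close_job())"
```

```text
the job is handed in; nothing more can be done
None
```

The tray is home in the dryer's bay, lying against the front face between the two cheeks, and the job is handed in at about 33 s.

**What I did**
1. I pushed the robot-side long side with shut fingertips until the tray had turned about 24° clockwise.
2. I pushed its right end along its own length with two half-open fingertips, taking it behind the tower.
3. I swung the right end in, then pushed near the middle until it seated.

**Last checks**
- **Seating:** I pressed at three points along the rear side, at about 10–17 N each. The contact points lie on one line at about -1.1°, matching the dryer's measured yaw of about -1°.
- **Position:** Most network readings put the tray at about (0.738, -0.007). The home line is at x ≈ 0.737, and the tray is about 17 mm left of the bay's middle, which I estimate leaves about 5 mm to the left cheek.
- **Other objects:** The tower, bottle, timer, pack, marker and staining jar read within about 4 mm of their first positions where they were found correctly. I did not re-measure the mouse, phone and pen pot.

**What went wrong or disagreed**
- **First push:** It passed over the tray without moving it, because the fingertips were about 17 mm higher than the reported TCP. The images showed no change to the tray, but I can't rule out a brush against the slides. After that I set the height from the pictures.
- **Vertical force:** About 12 N of vertical force showed at two moments. The first was in the early turning push and cleared after I raised the tool 2 mm. The second was while pressing the tray home.
- **Final angle from the wrist picture:** It read -1.5° to -2.5°, hand-picked from a low-resolution image. I trusted the contact checks over it.

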